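Zero the pass counter and index the decorating table

ROBOT

A 6-joint arm with a two-finger parallel gripper is mounted at the origin on the work surface. World frame = base frame: x ahead of the robot, y to its left, z up, the work surface at z = 0. Lengths are in m, angles in rad, forces in N, time in s.
With the tool pointing down it reaches from about 0.275 to 1 m from the base axis. Payload 8.4 kg.
Tool frame: the origin (TCP) lies on the front face of the gripper's body, between the roots of the fingers; the fingertips stand 73 mm ahead of it and the grasp point (between the pads) lies 54 mm ahead of it; z points along the fingers, y is the line along which they close (so a half turn about z gives the same grasp; the last joint's range is limited). The gripper opens to 85 mm and grips with 20 to 120 N. Pads are 22 mm wide; open, the fingers measure 114 mm over their backs; the gripper's body (76 mm by 85 mm) begins 54 mm behind the grasp point. The pads swing forward as they close: fully open they stand 13 mm farther back than shut.
Start: joints at [-0.002, 0.353, 1.633, -0, 1.155, -0.002], TCP at [0.625, -0, 0.304] pointing down, gripper open.
Joint ranges: [-2.63, 2.63], [-0.92, 2.1], [0.06, 2.66], [-1.3, 4.44], [0, 2.69], [-3.02, 3.02]. Speed limits (rad/s): [2.22, 2.22, 2.79, 3.14, 3.14, 3.14].

INTERFACE

Orientations are given as a unit quaternion [x, y, z, w].
In Python, from station import manip gives the robot as it stands.
- The arm moves only by the tool servo_tool, never from a script. Its argument "moves" is a list that holds one entry, the list of rows, each a list of 7 numbers: the turn, a rotation vector about the tool's x, y, z scaled (see below), then the shift along the tool's x, y, z scaled (see below), then the opening, from 0 (shut) to 1 (fully open). In form: [[[ax, ay, az, tx, ty, tz, hand], ...]]. A call has exactly 10 rows; each row shifts and turns the commanded pose from where the row before left it, along the tool's axes as they then stand; what a row does not reach is not made up. The controller multiplies each number of a shift by 10 cm and each number of a turn by 0.5 rad. A row lasts 1/12 s, in which the tool goes at most 41.7 mm and 7.16 degrees, less where a joint would pass 70% of its speed; a pose out of reach is approached as far as the arm can. A call with a number of a shift or a turn outside -1 to 1 is refused whole. A call with a gripper value outside its range is refused whole. The fingers move at their own pace and stop on an object; the grip force is fixed at half the most. Time passes only in rows, so rows that do not move let the fingers close, or fill a call up. It gives the time, the measured TCP pose, the force, the opening and the grip force at its end, in the units of the state.
- manip.sense(): the state, without advancing time (a new reading comes with each control period).
- manip.camera(name): name is "scene" or "side" or "wrist"; returns a dict with "frame" (400x640x3 uint8, blue, green, red), "fx", "fy", "cx", "cy" (pixels), "R" (3x3) and "t" (3): a world point X has camera coordinates R X + t; the wrist camera has in their place "mount" (4x4, takes a point from camera to tool coordinates, whose origin is the TCP and whose axes are the flange's). Camera axes: x right, y down, z forward; pixel columns grow to the right and rows downward; lengths in m; the calibration is good to about 2 mm. A picture is of the moment at which its call begins: read the wrist's pose just before it. There is no depth.
- manip.sign_off(): hands the job in; it is judged then, once.
The state is a dict: "time_s": time; "qpos": joint angles; "joint_velocities": joint speeds; "tau": joint torques, N m; "eef_pos": TCP position; "tcp_rot": TCP orientation; "wrist_force": force on the tool from outside, world axes, zero at the start; "wrist_torque": the same for the moment, N m; "finger_gap": opening from 0.0 (shut) to 1.0 (fully open); "grip_force": force on a finger pad.
Only numpy, scipy, OpenCV 4.12 (cv2) and the standard library are available. Lean on these libraries where they do the work, as an engineer would, in place of code of your own. Each camera call takes 0.05 s, during which the arm holds its last target. There are 200 camera calls.

TASK

Start a new decorating round at the pottery bench. First turn the black reset knob on the sloped counter anticlockwise until it is fully home on its zero stop; then, by its wooden post, turn the indexing table clockwise (seen from above) one click and no further, so that the post rests at the middle of the three marks and both clay cups still stand upright on their pads. Leave the knob at zero, and leave the mug, the jar and the brush where they are.

Things in the scene. Friction and masses are not known exactly. Their poses are not given: they have to be found in the camera images.
- counter: Pass counter: fixed grey wedge console, 147 mm deep (x), 160 mm wide (y); origin at the centre of its underside. Its top slopes up towards its own +x at 30 degrees: 78 mm high at the front edge, 120 mm at the middle, 162 mm at the back. The 124 mm dial and the knob are centred on the slope, so the knob's axis leans 30 degrees from vertical, towards the body's -x.
- guard_mid (a point): Middle of the steel guard bar over the slope (8 mm thick, 144 mm long along the console's y): 95 mm up-slope of the knob's axis and 95 mm out from the slope. It is in the way of a vertical gripper over the knob; the approach along the knob's axis is free.
- knob_grip (a point): Grip point of the black knob, on its axis, 42 mm out from the slope, 2 mm below the knob's top. Axes turn with the knob: z along its axis out of the slope, x along the grip bar to the pointer end. Bar 66 mm long (x), 16 mm thick (y), 36 mm high, on a 60 mm disc whose top is 28 mm below this point. At zero the pointer points straight up the slope, at the long mark, against a stop pin.
- reset_knob (a joint): Reading of the reset knob (rad): 0 at the zero stop, growing clockwise as seen looking at the dial, at most 2.4. Turn it anticlockwise to bring it back. Friction about 0.06 N m; it stays where it is left.
- table_base: Fixed round steel base of the indexing table, 270 mm across and 28 mm high, origin at the centre of its underside, on the table's turning axis. Three bright marks lie on its rim, in its own frame at 240, 180 (middle, towards -x) and 120 degrees about z from +x.
- index_table (a joint): Angle of the indexing table (rad), growing clockwise seen from above. Spring detents at 0 (start; post at the 240 degree mark), 1.047 (one click; post at the middle mark) and 2.094 (third mark; too far). Takes up to about 0.45 N m, 5 N at the post, over the hump between clicks; past half way it pulls itself into the next one.
- post_grip (a point): Point on the axis of the upright wooden post on the indexing table, 24 mm below the post's top and 95 mm above the bench. The post is a 22 mm round rod, 75 mm tall, standing on the 230 mm aluminium disc (disc top 44 mm above the bench), 90 mm from the turning axis.
- pad_a (a point): Centre of cup A's pad on the disc's top face, 74 mm from the axis; turns with the table.
- pad_b (a point): Centre of cup B's pad on the disc's top face, 74 mm from the axis; turns with the table.
- cup_a: Loose unglazed clay cup standing on pad A: 68 mm across, 75 mm tall, 0.22 kg; origin at the centre of its underside, z up.
- cup_b: Loose unglazed clay cup standing on pad B: same size as cup A.
- mug: Bystander: white mug, 80 mm across, 90 mm tall, origin under its centre.
- glaze_jar: Bystander: lidded jar, 84 mm across, 100 mm tall, origin under its centre.
- brush: Bystander: brush lying on the bench along its x, about 180 mm long, between the robot and the work.

How it is judged:
On the way, in this order (a step that is already met when the one before it is completed fails the run):
1. the reset knob is home on its zero stop, while the table is still at its first click (value of joint reset_knob below 0.06 rad and value of joint index_table below 0.3 rad), for 0.2 s.
2. the indexing table rests in the next click, the post at the middle mark (value of joint index_table between 0.9472 and 1.1472 rad and velocity of joint index_table between -0.1 and 0.1 rad/s), for 0.2 s.
At the end, for the whole second after the job is handed in: The reset knob is within 0.06 rad of its zero stop; the indexing table rests within 0.1 rad of its middle click (1.047 rad); both cups stand upright (within 0.15 rad) on the table, each within 20 mm of its pad's centre; the mug, jar and brush have not been pushed more than 30 mm (all of step 2 and value of joint reset_knob below 0.06 rad and horizontal distance between cup_a and pad_a below 0.02 m and angle between each of cup_a, cup_b's own z axis and vertical below 0.15 rad and z of cup_a in the frame of pad_a below 0.01 m and horizontal distance between cup_b and pad_b below 0.02 m and z of cup_b in the frame of pad_b below 0.01 m); the robot touches nothing.
It fails at once if the indexing table is turned on past the next click, towards the third mark (value of joint index_table above 1.5 rad).
It fails at once if a cup on the table is tipped over (angle between any of cup_a, cup_b's own z axis and vertical above 0.5 rad).
It fails at once if the mug beside the work is pushed more than 30 mm (distance of mug from where it was at the start of the episode above 0.03 m).
It fails at once if the jar beside the work is pushed more than 30 mm (distance of glaze_jar from where it was at the start of the episode above 0.03 m).
It fails at once if the brush beside the work is pushed more than 30 mm (distance of brush from where it was at the start of the episode above 0.03 m).
It also fails if it takes over 67 s, if anything falls off the work surface, if the arm or the gripper's body presses on something with over 40 N, if the wrist force passes 120 N, or if a joint passes its speed limit or range.

## Working session

There is one attempt and no reset: what is moved stays moved. The work goes in short steps, Python scripts to look and compute and a tool call to move; the robot and the scene stay as the last step left them, time stands still between calls to the robot, and variables do not carry over. Pictures are saved under pics/ and viewed, at most 10 in all, crops included, and the job is handed in when it is done.

Besides the shell and the picture viewer there is one more tool, called after "Call:" by a JSON object that holds its "method" and its "body", one argument or row to a line. servo_tool: Moves the arm, as the interface text tells. Its arguments: {"type":"object","properties":{"moves":{"type":"array"}},"required":["moves"]}

```bash
mkdir -p pics; ls; python3 - <<'E'
from station import manip
import cv2,numpy as np
s=manip.sense();print(s)
np.set_printoptions(precision=4,suppress=True)
for n in("scene","side"):
    c=manip.camera(n);cv2.imwrite(f"pics/{n}0.png",c["frame"]);print(n,{k:v for k,v in c.items() if k!="frame"})
E
```

```text
pics
{'time_s': 0.0, 'qpos': array([-2.37214899e-03,  3.53671728e-01,  1.63415258e+00, -2.98921287e-05,
        1.15522504e+00, -2.41640095e-03]), 'joint_velocities': array([ 0.0009284 , -0.00149383,  0.0001042 , -0.0010707 ,  0.00043777,
       -0.00068063]), 'tau': array([-2.03471049e-03, -6.05236173e+01, -3.42063046e+01, -2.62302356e-04,
        9.48130677e-03,  3.61521288e-06]), 'eef_pos': array([6.24608470e-01, 1.09504073e-05, 3.03139000e-01]), 'tcp_rot': array([ 7.07086674e-01,  7.07126512e-01, -5.23474153e-04, -5.06608750e-04]), 'wrist_force': array([-0.58061754, -0.67979803,  0.36846592]), 'wrist_torque': array([ 0.00577306,  0.01346405, -0.00652108]), 'grip_force': 0.0, 'finger_gap': 0.9986890753765206}
scene {'fx': 397.9839019947087, 'fy': 397.9839019947087, 'cx': 320.3514120766524, 'cy': 196.0054671690389, 'R': array([[ 0.8508,  0.5252, -0.0191],
       [ 0.39  , -0.6553, -0.6469],
       [-0.3522,  0.5429, -0.7624]]), 't': array([-0.5142, -0.1159,  1.2662])}
side {'fx': 460.3597768271269, 'fy': 460.3597768271269, 'cx': 322.08540453489303, 'cy': 205.2170424459323, 'R': array([[-0.8886, -0.4587,  0.0067],
       [-0.3628,  0.6937, -0.6222],
       [ 0.2808, -0.5553, -0.7828]]), 't': array([0.5611, 0.3008, 0.974 ])}
```

View pics/scene0.png

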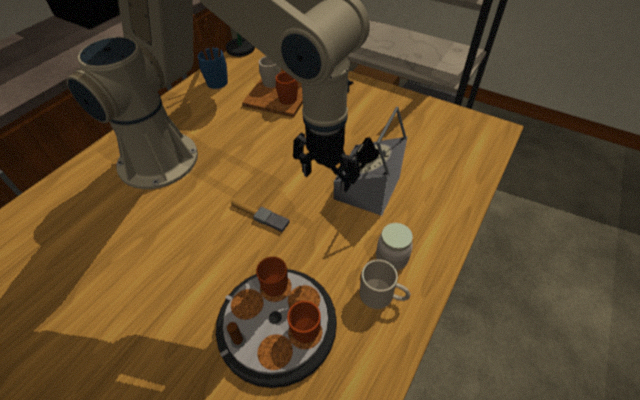

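View pics/side0.png

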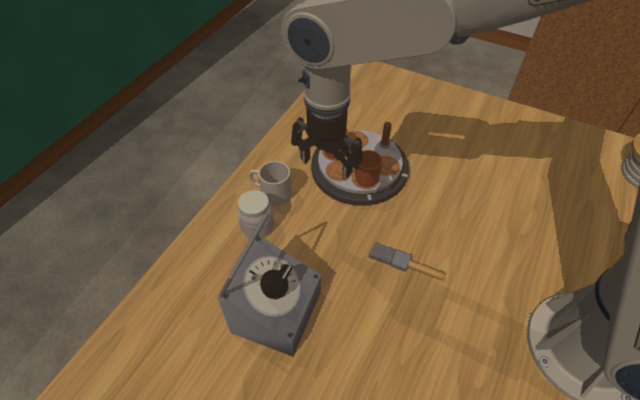

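The scene view shows the table centred near (277,325), the post at (235,333), cups at (272,275) and (304,325), mug at (380,287), and jar at (395,245). The side view shows the counter with the knob at (274,285), the table near (360,165), and the brush at (405,260). I'll enlarge both.

```bash
python3 - <<'E'
import cv2,numpy as np
a=cv2.imread("pics/side0.png");b=cv2.imread("pics/scene0.png")
p=cv2.resize(a[225:360,210:335],None,fx=4.4,fy=4.4,interpolation=2)  # 550x594
cv2.imwrite("pics/c1.png",p)
p=cv2.resize(b[255:390,205:345],None,fx=4.4,fy=4.4,interpolation=2)
cv2.imwrite("pics/c2.png",p)
E
```

```text
(no output)
```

View pics/c1.png

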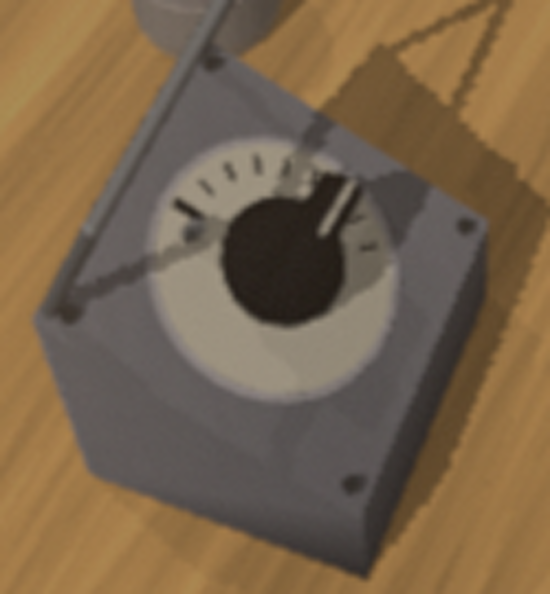

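View pics/c2.png

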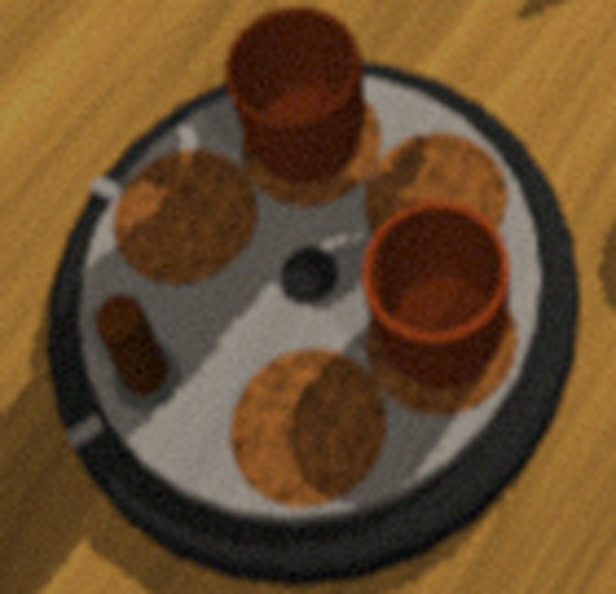

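The crops show the dial centred near full-image pixel (272,286). The long zero mark is to the upper left and the pointer to the upper right, so roughly 1.7 rad. In the scene view the post stands at the mark at (224,353), and the middle mark is at (229,297). The pads next to the post are empty.

```bash
cat > geo.py <<'E'
import numpy as np,cv2
np.set_printoptions(precision=4,suppress=True)
from station import manip
def ray(c,px):
    d=c["R"].T@np.array([(px[0]-c["cx"])/c["fx"],(px[1]-c["cy"])/c["fy"],1]);return -c["R"].T@c["t"],d
def onplane(c,px,n,p0):
    o,d=ray(c,px);return o+d*(n@(p0-o))/(n@d)
def onz(c,px,z): return onplane(c,px,np.array([0,0,1.]),np.array([0,0,z]))
def proj(c,X):
    x=c["R"]@X+c["t"];return np.array([c["fx"]*x[0]/x[2]+c["cx"],c["fy"]*x[1]/x[2]+c["cy"]])
E
cat > m.py <<'E'
from geo import *
s=manip.camera("side");w=manip.camera("scene")
S=lambda x,y:(210+x/4.4-.4,225+y/4.4-.4)
W=lambda x,y:(205+x/4.4-.4,255+y/4.4-.4)
# counter corners
C={k:onz(s,S(*p),z) for k,(p,z) in dict(backL=((35,318),.162),frontR=((487,222),.078),frontL=((370,518),.078),botBL=((92,472),0),botFL=((365,577),0)).items()}
for k,v in C.items():print(k,v)
print("widths",np.linalg.norm((C["frontR"]-C["frontL"])[:2]),np.linalg.norm((C["backL"]-C["frontL"])[:2]),np.linalg.norm((C["botBL"]-C["botFL"])[:2]))
for a,b,o in(("frontL","frontR",1),("frontL","backL",0),("botFL","botBL",0)):
    d=C[b]-C[a];print(a,b,np.degrees(np.arctan2(d[1],d[0])))
dial=onz(s,S(273,269),.12);print("dial",dial)
z0=onz(s,S(188,208),.12+.052*.5);d=z0-dial;print("long mark r",np.linalg.norm(d),"yaw",np.degrees(np.arctan2(d[1],d[0])))
# table
hsv=cv2.cvtColor(w["frame"],cv2.COLOR_BGR2HSV)
for n,c,p in(("disc centre cap",w,W(308,272)),):print(n,onz(c,p,.048))
print("post top",onz(w,W(120,312),.119),"post base",onz(w,W(147,380),.044))
m1=onz(w,W(86,432),.028);m2=onz(w,W(104,187),.028);print("marks",m1,m2)
# base outer contour: dark rim + disc, by hull of non-wood low-saturation region
g=((hsv[...,1]<70)|(hsv[...,2]<45)).astype(np.uint8);g[:,:205]=0;g[:,345:]=0;g[:255]=0
n,l,st,ce=cv2.connectedComponentsWithStats(g);i=1+np.argmax(st[1:,4]);print(st[i],ce[i])
cn=max(cv2.findContours((l==i).astype(np.uint8),0,2)[0],key=cv2.contourArea)
print("ellipse",cv2.fitEllipse(cv2.convexHull(cn)))
E
python3 m.py
```

```text
backL [0.6883 0.3194 0.162 ]
frontR [0.561  0.1461 0.078 ]
frontL [0.5381 0.3025 0.078 ]
botBL [0.6884 0.3191 0.    ]
botFL [0.5443 0.3029 0.    ]
widths 0.15804821609103195 0.1511939511524253 0.1449878276538856
frontL frontR -81.67233337698318
frontL backL 6.425644998008257
botFL botBL 6.412986966746105
dial [0.6254 0.2345 0.12  ]
long mark r 0.048536411732672514 yaw 3.3748338087521006
disc centre cap [ 0.6394 -0.2458  0.048 ]
post top [ 0.6028 -0.326   0.119 ] post base [ 0.6036 -0.3288  0.044 ]
marks [ 0.5882 -0.3605  0.028 ] [ 0.5126 -0.2577  0.028 ]
[ 216  270  120  118 6220] [271.8712 337.0695]
ellipse ((275.6067199707031, 328.1305236816406), (114.59626007080078, 122.57884979248047), 50.49220657348633)
```

```bash
cat >> geo.py <<'E'
from scipy.spatial.transform import Rotation as Rn
YAW=np.radians(7.);DIAL=np.array([.6246,.233,.12])
def knob(yaw=None,dial=None):
    yaw=YAW if yaw is None else yaw;dial=DIAL if dial is None else dial
    u=np.array([np.cos(yaw),np.sin(yaw),0]);n=-.5*u+np.array([0,0,np.cos(np.pi/6)]);up=np.cos(np.pi/6)*u+np.array([0,0,.5])
    return dial,n,up,np.cross(n,up)
def knobrot(q):  # tool rotation; tool y across bar, z along -n ; pointer dir at reading q (cw)
    dl,n,up,v=knob();p=np.cos(q)*up-np.sin(q)*v
    z=-n;x=-p;y=np.cross(z,x);return np.c_[x,y,z]
def plan(R,p):
    s=manip.sense();R0=Rn.from_quat(s["tcp_rot"]).as_matrix()
    print("pos",s["eef_pos"],"F",s["wrist_force"],"gap",s["finger_gap"],"q6",s["qpos"][5],"t",s["time_s"])
    print("turn units",Rn.from_matrix(R0.T@R).as_rotvec()/.5,"shift units after turn",R.T@(p-s["eef_pos"])/.1, "before",R0.T@(p-s["eef_pos"])/.1)
E
python3 - <<'E'
from geo import *
s=manip.camera("side");S=lambda x,y:(210+x/4.4-.4,225+y/4.4-.4)
dl,n,up,v=knob()
P=[onplane(s,S(*p),n,dl+.044*n) for p in((322,232),(352,185))]
for X in P:
    r=X-dl;a,b=r@up,r@v;print("up,left",a,b,np.hypot(a,b),"q",np.arctan2(-b,a))
d=P[1]-P[0];print("dir q",np.arctan2(-d@v,d@up))
q=np.arctan2(-d@v,d@up)
for flip in(0,np.pi):
    R=knobrot(q+flip);plan(R,np.array([.48,.08,.32]));plan(R,dl+(.042+.054+.07)*n)
E
```

```text
up,left -0.0010487299436406396 -0.0053408835093401615 0.005442873428165511 q 1.7646883779585625
up,left -0.004132767402970024 -0.03293337956650124 0.03319167449946286 q 1.695632486295551
dir q 1.6821052198054618
pos [0.6248 0.     0.3036] F [0.4177 0.383  0.9701] gap 1.0023432038058002 q6 -0.0024163160776217367 t 0.25
turn units [-1.0414  0.1219 -0.0213] shift units after turn [ 0.8447 -1.1794 -0.8125] before [ 0.8    -1.4485 -0.1635]
pos [0.6248 0.     0.3036] F [0.4177 0.383  0.9701] gap 1.0023432038058002 q6 -0.0024163160776217367 t 0.25
turn units [-1.0414  0.1219 -0.0213] shift units after turn [ 2.2237 -0.9266  0.0704] before [ 2.2288 -0.8259  0.3985]
pos [0.6248 0.     0.3036] F [0.4177 0.383  0.9701] gap 1.0023432038058002 q6 -0.0024163160776217367 t 0.25
turn units [0.1887 1.6117 6.0483] shift units after turn [-0.8447  1.1794 -0.8125] before [ 0.8    -1.4485 -0.1635]
pos [0.6248 0.     0.3036] F [0.4177 0.383  0.9701] gap 1.0023432038058002 q6 -0.0024163160776217367 t 0.25
turn units [0.1887 1.6117 6.0483] shift units after turn [-2.2237  0.9266  0.0704] before [ 2.2288 -0.8259  0.3985]
```

Call:
{"method": "servo_tool", "body": {
  "moves": [
    [[-0.208,0.024,-0.004,0,0,0,1],[-0.208,0.024,-0.004,0,0,0,1],[-0.208,0.024,-0.004,0,0,0,1],[-0.208,0.024,-0.004,0,0,0,1],[-0.208,0.024,-0.004,0,0,0,1],[0,0,0,0.17,-0.236,-0.162,1],[0,0,0,0.17,-0.236,-0.162,1],[0,0,0,0.17,-0.236,-0.162,1],[0,0,0,0.17,-0.236,-0.162,1],[0,0,0,0.17,-0.236,-0.162,1]]
  ]
}}

```text
time_s: 1.08
eef_pos: [0.4788, 0.0809, 0.32]
tcp_rot: [0.68, 0.686, 0.203, 0.161]
wrist_force: [-0.1, 0.5, 0.5]
finger_gap: 0.998
grip_force: 0.0
```

```bash
python3 - <<'E'
from geo import *
dl,n,up,v=knob();plan(knobrot(1.69),dl+(.042+.054+.07)*n)
E
```

```text
pos [0.4788 0.0809 0.32  ] F [-0.0623  0.4766  0.5393] gap 0.9984409010068014 q6 0.22031463854398717 t 1.0833
turn units [-0.0002  0.0029  0.0137] shift units after turn [1.3719 0.2529 0.8884] before [1.3714 0.2624 0.8864]
```

Call:
{"method": "servo_tool", "body": {
  "moves": [
    [[0,0,0.014,0.274,0.052,0,1],[0,0,0,0.274,0.052,0,1],[0,0,0,0.274,0.052,0,1],[0,0,0,0.274,0.052,0,1],[0,0,0,0.274,0.048,0,1],[0,0,0,0,0,0.2,1],[0,0,0,0,0,0.2,1],[0,0,0,0,0,0.2,1],[0,0,0,0,0,0.2,1],[0,0,0,0,0,0.08,1]]
  ]
}}

```text
time_s: 1.92
eef_pos: [0.5434, 0.2222, 0.2621]
tcp_rot: [0.682, 0.684, 0.202, 0.16]
wrist_force: [0.1, -0.1, 0.1]
finger_gap: 1.0
grip_force: 0.0
```

```bash
python3 - <<'E'
from geo import *
dl,n,up,v=knob();plan(knobrot(1.69),dl+(.042+.054)*n)
c=manip.camera("wrist");s=manip.sense()
T=np.eye(4);T[:3,:3]=Rn.from_quat(s["tcp_rot"]).as_matrix();T[:3,3]=s["eef_pos"]
M=np.linalg.inv(T@c["mount"])
def pr(X):
    x=M[:3,:3]@X+M[:3,3];return c["fx"]*x[0]/x[2]+c["cx"],c["fy"]*x[1]/x[2]+c["cy"]
f=c["frame"].copy()
p=np.cos(1.69)*up-np.sin(1.69)*v; t=np.cross(n,p)
for X in [dl+.044*n,dl+.044*n+.033*p,dl+.044*n-.033*p,dl+.044*n+.008*t,dl+.044*n-.008*t,dl+.05*up]:
    print(pr(X));cv2.circle(f,tuple(int(round(a)) for a in pr(X)),3,(0,255,0),1)
cv2.imwrite("pics/w1.png",f)
E
```

```text
pos [0.5434 0.2222 0.2621] F [ 0.1121 -0.1046  0.0904] gap 0.9999407096598953 q6 0.795540494000443 t 1.9167
turn units [-0.005   0.0043  0.002 ] shift units after turn [ 0.0077 -0.0023  0.6802] before [ 0.0092 -0.0006  0.6802]
(np.float64(321.2010220688756), np.float64(220.59546124875132))
(np.float64(321.10364758693987), np.float64(267.9963859899594))
(np.float64(321.308315347483), np.float64(168.366165406721))
(np.float64(334.1081356919094), np.float64(220.62022681989478))
(np.float64(308.29592142481636), np.float64(220.5706995400185))
(np.float64(388.1112850270745), np.float64(191.58789459445754))
```

View pics/w1.png

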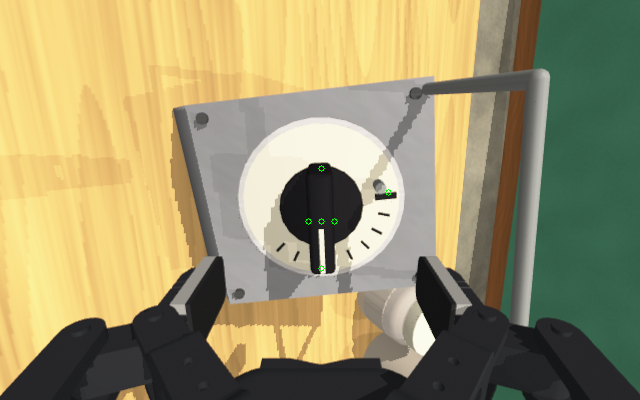

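The wrist view shows the knob bar centred at (321,218), upright in the image. My predicted marks fit within about 1 mm. I'll descend along the axis and grip.

Call:
{"method": "servo_tool", "body": {
  "moves": [
    [[0,0,0,0.009,0,0.14,1],[0,0,0,0,0,0.14,1],[0,0,0,0,0,0.14,1],[0,0,0,0,0,0.14,1],[0,0,0,0,0,0.11,1],[0,0,0,0,0,0,0],[0,0,0,0,0,0,0],[0,0,0,0,0,0,0],[0,0,0,0,0,0,0],[0,0,0,0,0,0,0]]
  ]
}}

```text
time_s: 2.8
eef_pos: [0.5767, 0.2274, 0.2073]
tcp_rot: [0.682, 0.684, 0.204, 0.16]
wrist_force: [-0.4, -0.3, 0.7]
finger_gap: 0.301
grip_force: 0.0
```

Call:
{"method": "servo_tool", "body": {
  "moves": [
    [[0,0,0,0,0,0,0],[0,0,0,0,0,0,0],[0,0,0,0,0,0,0],[0,0,0,0,0,0,0],[0,0,0,0,0,0,0],[0,0,0,0,0,0,0],[0,0,0,0,0,0,0],[0,0,0,0,0,0,0],[0,0,0,0,0,0,0],[0,0,0,0,0,0,0]]
  ]
}}

```text
time_s: 3.63
eef_pos: [0.5755, 0.2274, 0.2067]
tcp_rot: [0.682, 0.684, 0.203, 0.16]
wrist_force: [-11.2, 2.3, 7.9]
finger_gap: 0.171
grip_force: 58.5
```

Call:
{"method": "servo_tool", "body": {
  "moves": [
    [[0,0,-0.16,0,0,0,0],[0,0,-0.16,0,0,0,0],[0,0,-0.16,0,0,0,0],[0,0,-0.16,0,0,0,0],[0,0,-0.16,0,0,0,0],[0,0,-0.16,0,0,0,0],[0,0,-0.16,0,0,0,0],[0,0,-0.16,0,0,0,0],[0,0,-0.16,0,0,0,0],[0,0,-0.16,0,0,0,0]]
  ]
}}

```text
time_s: 4.47
eef_pos: [0.5747, 0.2271, 0.2062]
tcp_rot: [0.36, 0.897, 0.124, 0.226]
wrist_force: [-16.1, 1.1, 8.2]
finger_gap: 0.175
grip_force: 59.1
```

Call:
{"method": "servo_tool", "body": {
  "moves": [
    [[0,0,-0.16,0,0,0,0],[0,0,-0.16,0,0,0,0],[0,0,-0.16,0,0,0,0],[0,0,-0.16,0,0,0,0],[0,0,-0.16,0,0,0,0],[0,0,-0.16,0,0,0,0],[0,0,-0.16,0,0,0,0],[0,0,-0.16,0,0,0,0],[0,0,-0.16,0,0,0,0],[0,0,-0.16,0,0,0,0]]
  ]
}}

```text
time_s: 5.3
eef_pos: [0.5743, 0.2262, 0.2059]
tcp_rot: [-0.017, 0.966, 0.025, 0.256]
wrist_force: [-16.3, -3.9, 10.4]
finger_gap: 0.175
grip_force: 59.4
```

```bash
python3 - <<'E'
from geo import *
dl,n,up,v=knob();plan(knobrot(0),dl+(.042+.054)*n);s=manip.sense();print(s["wrist_torque"]@n,s["wrist_torque"],s["wrist_force"]@np.c_[up,v,n])
E
```

```text
pos [0.5743 0.2262 0.2059] F [-16.3411  -3.8621  10.393 ] gap 0.1753451129035158 q6 -0.7072882500232385 t 5.3
turn units [-0.007  -0.0078 -0.1714] shift units after turn [-0.0099  0.0065  0.0375] before [-0.0095  0.0075  0.0374]
-0.06277802259327595 [-0.3578  1.5709 -0.167 ] [-9.2575 -1.8418 17.3456]
```

Call:
{"method": "servo_tool", "body": {
  "moves": [
    [[0,0,-0.06,0,0,0,0],[0,0,-0.06,0,0,0,0],[0,0,-0.04,0,0,0,0],[0,0,-0.02,0,0,0,0],[0,0,-0.02,0,0,0,0],[0,0,-0.02,0,0,0,0],[0,0,-0.02,0,0,0,0],[0,0,0,0,0,0,0],[0,0,0,0,0,0,0],[0,0,0,0,0,0,0]]
  ]
}}

```text
time_s: 6.13
eef_pos: [0.5743, 0.226, 0.2059]
tcp_rot: [-0.071, 0.964, 0.011, 0.256]
wrist_force: [-16.6, -3.8, 10.7]
finger_gap: 0.176
grip_force: 64.1
```

```bash
python3 - <<'E'
from geo import *
dl,n,up,v=knob();plan(knobrot(0),dl+(.042+.054)*n);s=manip.sense();print(s["wrist_torque"]@n,s["wrist_torque"],s["wrist_force"]@np.c_[up,v,n])
E
```

```text
pos [0.5743 0.226  0.2059] F [-16.557   -3.7502  10.7271] gap 0.17550641414991383 q6 -0.8215901798089636 t 6.1333
turn units [-0.0064 -0.0091  0.0533] shift units after turn [-0.0103  0.0082  0.0378] before [-0.0106  0.008   0.0377]
-1.4120255519008735 [ 0.2831  1.7598 -1.3444] [-9.2642 -1.7044 17.7352]
```

Stop torque of 1.4 N m against 0.06 N m of friction means it's on the stop. Next I release and back out along the axis.

Call:
{"method": "servo_tool", "body": {
  "moves": [
    [[0,0,0,0,0,0,0.5],[0,0,0,0,0,0,1],[0,0,0,0,0,0,1],[0,0,0,0,0,0,1],[0,0,0,0,0,0,1],[0,0,0,0,0,0,1],[0,0,0,0,0,0,1],[0,0,0,0,0,0,1],[0,0,0,0,0,-0.05,1],[0,0,0,0,0,-0.15,1]]
  ]
}}

```text
time_s: 6.97
eef_pos: [0.5664, 0.2258, 0.2225]
tcp_rot: [-0.074, 0.963, 0.011, 0.257]
wrist_force: [-0.0, -0.1, 0.3]
finger_gap: 1.0
grip_force: 0.0
```

Call:
{"method": "servo_tool", "body": {
  "moves": [
    [[0,0,0,0,0,-0.2,1],[0,0,0,0,0,-0.2,1],[0,0,0,0,0,-0.2,1],[0,0,0,0,0,-0.2,1],[0,0,0,0,0,-0.2,1],[0,0,0,0,0,-0.2,1],[0,0,0,0,0,0,1],[0,0,0,0,0,0,1],[0,0,0,0,0,0,1],[0,0,0,0,0,0,1]]
  ]
}}

```text
time_s: 7.8
eef_pos: [0.5071, 0.2188, 0.3267]
tcp_rot: [-0.074, 0.963, 0.011, 0.258]
wrist_force: [-0.3, -1.0, 0.4]
finger_gap: 1.002
grip_force: 0.0
```

```bash
python3 - <<'E'
from geo import *
s=manip.sense();c=manip.camera("wrist")
T=np.eye(4);T[:3,:3]=Rn.from_quat(s["tcp_rot"]).as_matrix();T[:3,3]=s["eef_pos"]
cv2.imwrite("pics/w2.png",c["frame"])
M=np.linalg.inv(T@c["mount"]);c["R"],c["t"]=M[:3,:3],M[:3,3]
dl,n,up,v=knob();print([proj(c,dl+.044*n+a*up) for a in(-.033,0,.033)],proj(c,dl+.05*up))
# next: vertical tool above post, tool y tangential, x radial; y dir options
ctr=np.array([.639,-.246,0]);post=np.array([.6025,-.3265,.095])
a=np.arctan2(*(post-ctr)[1::-1]);print("post ang",np.degrees(a)%360,"r",np.hypot(*(post-ctr)[:2]))
for f in(0,np.pi):
    z=np.array([0,0,-1.]);x=np.array([np.cos(a+f),np.sin(a+f),0]);R=np.c_[x,np.cross(z,x),z]
    plan(R,np.array([.45,.05,.35]));plan(R,post+[0,0,.054+.09])
print(manip.sense()["qpos"])
E
```

```text
[array([322.3437, 150.7977]), array([321.0526, 190.0538]), array([319.8501, 226.6197])] [319.4484 225.7033]
post ang 245.6096929375321 r 0.08838834764831845
pos [0.5071 0.2187 0.3266] F [-0.1834  0.276  -0.683 ] gap 0.9995511958456726 q6 -0.9852431615854409 t 7.85
turn units [-0.5495  0.9378 -1.9385] shift units after turn [ 1.7727 -0.1764 -0.2342] before [ 0.6023 -1.5884 -0.5855]
pos [0.5071 0.2187 0.3266] F [-0.1834  0.276  -0.683 ] gap 0.9995511958456726 q6 -0.9852431615854409 t 7.85
turn units [-0.5495  0.9378 -1.9385] shift units after turn [ 4.572  -3.1201  0.8758] before [ 0.3618 -5.5179  0.9092]
pos [0.5071 0.2187 0.3266] F [-0.1834  0.276  -0.683 ] gap 0.9995511958456726 q6 -0.9852431615854409 t 7.85
turn units [1.0956 0.642  4.1823] shift units after turn [-1.7727  0.1764 -0.2342] before [ 0.6023 -1.5884 -0.5855]
pos [0.5071 0.2187 0.3266] F [-0.1834  0.276  -0.683 ] gap 0.9995511958456726 q6 -0.9852431615854409 t 7.85
turn units [1.0956 0.642  4.1823] shift units after turn [-4.572   3.1201  0.8758] before [ 0.3618 -5.5179  0.9092]
[ 0.4939  0.0498  2.0518 -0.3421  0.5757 -0.9852]
```

View pics/w2.png

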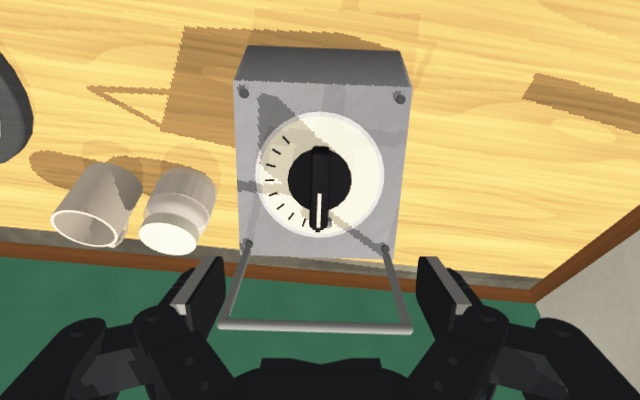

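The wrist view shows the pointer at (319,215) straight up the slope beside the stop pin, so the knob is home. Next I turn the tool upright, with x towards the table's axis.

Call:
{"method": "servo_tool", "body": {
  "moves": [
    [[0.055,0.032,0.209,0,0,0,1],[0.055,0.032,0.209,0,0,0,1],[0.055,0.032,0.209,0,0,0,1],[0.055,0.032,0.209,0,0,0,1],[0.055,0.032,0.209,0,0,0,1],[0.055,0.032,0.209,0,0,0,1],[0.055,0.032,0.209,0,0,0,1],[0.055,0.032,0.209,0,0,0,1],[0.055,0.032,0.209,0,0,0,1],[0.055,0.032,0.209,0,0,0,1]]
  ]
}}

```text
time_s: 8.68
eef_pos: [0.5072, 0.2189, 0.3265]
tcp_rot: [0.451, 0.88, 0.006, 0.151]
wrist_force: [1.1, -0.8, -0.3]
finger_gap: 0.996
grip_force: 0.0
```

Call:
{"method": "servo_tool", "body": {
  "moves": [
    [[0.055,0.032,0.209,0,0,0,1],[0.055,0.032,0.209,0,0,0,1],[0.055,0.032,0.209,0,0,0,1],[0.055,0.032,0.209,0,0,0,1],[0.055,0.032,0.209,0,0,0,1],[0.055,0.032,0.209,0,0,0,1],[0.055,0.032,0.209,0,0,0,1],[0.055,0.032,0.209,0,0,0,1],[0.055,0.032,0.209,0,0,0,1],[0.055,0.032,0.209,0,0,0,1]]
  ]
}}

```text
time_s: 9.52
eef_pos: [0.5074, 0.2188, 0.3265]
tcp_rot: [0.842, 0.54, -0.001, -0.0]
wrist_force: [-0.2, -0.0, 0.5]
finger_gap: 1.001
grip_force: 0.0
```

```bash
cat >> geo.py <<'E'
CTR=np.array([.639,-.246,0])
def vert(deg):
    a=np.radians(deg);z=np.array([0,0,-1.]);x=np.array([np.cos(a),np.sin(a),0]);return np.c_[x,np.cross(z,x),z]
E
python3 - <<'E'
from geo import *
plan(vert(65.5),np.array([.6025,-.3265,.095+.054+.12]));print(manip.sense()["qpos"])
E
```

```text
pos [0.5074 0.2188 0.3265] F [-0.1864 -0.0171  0.5128] gap 1.0012642733983244 q6 0.8347797818741378 t 9.5167
turn units [-0.003   0.003  -0.0057] shift units after turn [-4.5683  3.1265  0.5752] before [-4.5585  3.1403  0.5773]
[0.4044 0.2198 1.7637 0.0001 1.1603 0.8348]
```

Call:
{"method": "servo_tool", "body": {
  "moves": [
    [[0,0,0,-0.228,0.157,0.03,1],[0,0,0,-0.228,0.157,0.03,1],[0,0,0,-0.228,0.157,0.03,1],[0,0,0,-0.228,0.157,0.03,1],[0,0,0,-0.228,0.157,0.03,1],[0,0,0,-0.228,0.157,0.03,1],[0,0,0,-0.228,0.157,0.03,1],[0,0,0,-0.228,0.157,0.03,1],[0,0,0,-0.228,0.157,0.03,1],[0,0,0,-0.228,0.157,0.03,1]]
  ]
}}

```text
time_s: 10.35
eef_pos: [0.5563, -0.0552, 0.2967]
tcp_rot: [0.84, 0.542, -0.001, 0.0]
wrist_force: [0.7, -0.3, -0.3]
finger_gap: 1.001
grip_force: 0.0
```

Call:
{"method": "servo_tool", "body": {
  "moves": [
    [[0,0,0,-0.228,0.157,0.03,1],[0,0,0,-0.228,0.157,0.03,1],[0,0,0,-0.228,0.157,0.03,1],[0,0,0,-0.228,0.157,0.03,1],[0,0,0,-0.228,0.157,0.03,1],[0,0,0,-0.228,0.157,0.03,1],[0,0,0,-0.228,0.157,0.03,1],[0,0,0,-0.228,0.157,0.03,1],[0,0,0,-0.22,0.157,0.03,1],[0,0,0,0,0,0,1]]
  ]
}}

```text
time_s: 11.18
eef_pos: [0.6008, -0.3025, 0.2692]
tcp_rot: [0.841, 0.541, -0.001, 0.001]
wrist_force: [-0.8, -0.2, -0.5]
finger_gap: 1.004
grip_force: 0.0
```

```bash
python3 - <<'E'
from geo import *
post=np.array([.6025,-.3265,.095]);plan(vert(65.5),post+[0,0,.054])
s=manip.sense();c=manip.camera("wrist")
T=np.eye(4);T[:3,:3]=Rn.from_quat(s["tcp_rot"]).as_matrix();T[:3,3]=s["eef_pos"]
M=np.linalg.inv(T@c["mount"]);c["R"],c["t"]=M[:3,:3],M[:3,3]
f=c["frame"].copy()
for X in(post+[0,0,.024],post-[0,0,.051],CTR+[0,0,.048],CTR+.128*np.array([np.cos(np.radians(185.5)),np.sin(np.radians(185.5)),.028/.128])):
    p=proj(c,X);print(p);cv2.circle(f,tuple(int(round(a)) for a in p),3,(0,255,0),1)
cv2.imwrite("pics/w3.png",f)
E
```

```text
pos [ 0.6008 -0.3025  0.2692] F [-0.7881 -0.151  -0.4901] gap 1.0036120298590998 q6 -0.03895601283436177 t 11.1833
turn units [ 0.0004  0.0045 -0.0004] shift units after turn [-0.2112  0.1148  1.2015] before [-0.2084  0.1146  1.202 ]
[336.1279 233.7277]
[332.4124 201.7836]
[333.5342 104.7858]
[217.6065 172.7721]
```

View pics/w3.png

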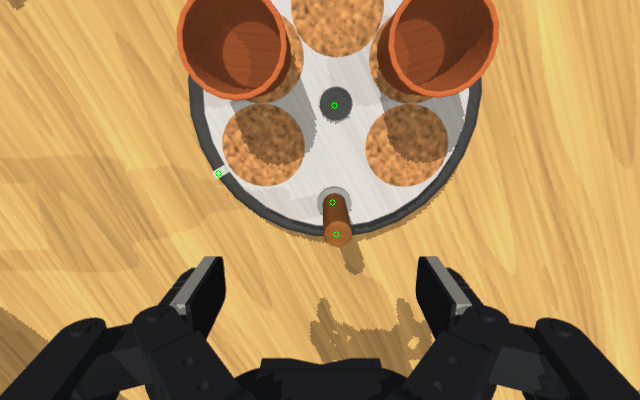

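The wrist view shows the post top at (338,234) against a predicted (336,234). The middle mark is at (218,172) and both adjacent pads are empty. I'll descend and grip.

Call:
{"method": "servo_tool", "body": {
  "moves": [
    [[0,0,0,-0.105,0.055,0,1],[0,0,0,-0.105,0.055,0,1],[0,0,0,0,0,0.2,1],[0,0,0,0,0,0.2,1],[0,0,0,0,0,0.2,1],[0,0,0,0,0,0.2,1],[0,0,0,0,0,0.2,1],[0,0,0,0,0,0.2,1],[0,0,0,0,0,0,1],[0,0,0,0,0,0,0.5]]
  ]
}}

```text
time_s: 12.07
eef_pos: [0.6016, -0.3216, 0.1506]
tcp_rot: [0.84, 0.542, -0.001, -0.0]
wrist_force: [-0.3, -0.5, 0.9]
finger_gap: 0.887
grip_force: 0.0
```

Call:
{"method": "servo_tool", "body": {
  "moves": [
    [[0,0,0,0,0,0,0.4],[0,0,0,0,0,0,0],[0,0,0,0,0,0,0],[0,0,0,0,0,0,0],[0,0,0,0,0,0,0],[0,0,0,0,0,0,0],[0,0,0,0,0,0,0],[0,0,0,0,0,0,0],[0,0,0,0,0,0,0],[0,0,0,0,0,0,0]]
  ]
}}

```text
time_s: 12.9
eef_pos: [0.603, -0.3224, 0.1529]
tcp_rot: [0.84, 0.542, 0.001, 0.002]
wrist_force: [0.2, -0.3, 6.0]
finger_gap: 0.239
grip_force: 58.4
```

```bash
python3 - <<'E'
from geo import *
s=manip.sense();print(s["wrist_torque"],s["qpos"])
plan(vert(65.5),np.array([.6025,-.3265,.149]))
R=Rn.from_quat(s["tcp_rot"]).as_matrix();print("CTR in tool",R.T@(CTR-s["eef_pos"]),"x dir",np.degrees(np.arctan2(R[1,0],R[0,0])))
E
```

```text
[-0.0203  0.0142  0.0269] [-0.4929  0.5977  1.6087 -0.0009  0.9313 -0.0672]
pos [ 0.603  -0.3224  0.1529] F [ 0.2332 -0.2862  5.9615] gap 0.23920288917901344 q6 -0.06723871575328806 t 12.9
turn units [0.0074 0.002  0.0051] shift units after turn [-0.0395  0.0127  0.0395] before [-0.0395  0.0125  0.0396]
CTR in tool [0.0846 0.0007 0.1529] x dir 65.64565780485437
```

Call:
{"method": "servo_tool", "body": {
  "moves": [
    [[0,0,0.03,0.0003,-0.013,0,0],[0,0,0.07,0.0005,-0.0295,0,0],[0,0,0.07,0.0005,-0.0295,0,0],[0,0,0.07,0.0005,-0.0295,0,0],[0,0,0.07,0.0005,-0.0295,0,0],[0,0,0.07,0.0005,-0.0295,0,0],[0,0,0.07,0.0005,-0.0295,0,0],[0,0,0.07,0.0005,-0.0295,0,0],[0,0,0.07,0.0005,-0.0295,0,0],[0,0,0.07,0.0005,-0.0295,0,0]]
  ]
}}

```text
time_s: 13.73
eef_pos: [0.5805, -0.3065, 0.153]
tcp_rot: [0.918, 0.396, 0.001, 0.002]
wrist_force: [3.5, 1.6, 5.5]
finger_gap: 0.241
grip_force: 58.7
```

```bash
cat > tab.py <<'E'
from geo import *
s=manip.sense();R=Rn.from_quat(s["tcp_rot"]).as_matrix();d=s["eef_pos"]-CTR
print("CTR in tool",R.T@-d,"x dir",np.degrees(np.arctan2(R[1,0],R[0,0])),"tcp ang",np.degrees(np.arctan2(d[1],d[0]))%360,"r",np.hypot(*d[:2]),"F tool",R.T@s["wrist_force"],s["wrist_torque"],"q6",s["qpos"][5],s["finger_gap"],s["time_s"])
E
python3 tab.py
```

```text
CTR in tool [0.084  0.0003 0.1531] x dir 46.67105609635646 tcp ang 225.9886021831449 r 0.08415486675927036 F tool [ 3.5945  1.499  -5.5012] [ 0.38   -0.4201  0.3317] q6 0.2681911730687963 0.24091476924685407 13.7333
```

Call:
{"method": "servo_tool", "body": {
  "moves": [
    [[0,0,0.07,0.0005,-0.0295,0,0],[0,0,0.07,0.0005,-0.0295,0,0],[0,0,0.07,0.0005,-0.0295,0,0],[0,0,0.07,0.0005,-0.0295,0,0],[0,0,0.07,0.0005,-0.0295,0,0],[0,0,0.07,0.0005,-0.0295,0,0],[0,0,0.07,0.0005,-0.0295,0,0],[0,0,0.07,0.0005,-0.0295,0,0],[0,0,0.07,0.0005,-0.0295,0,0],[0,0,0.07,0.0005,-0.0295,0,0]]
  ]
}}

```text
time_s: 14.57
eef_pos: [0.563, -0.282, 0.1529]
tcp_rot: [0.973, 0.23, 0.002, 0.001]
wrist_force: [4.4, 7.4, 8.0]
finger_gap: 0.243
grip_force: 59.0
```

Call:
{"method": "servo_tool", "body": {
  "moves": [
    [[0,0,0.07,0.0005,-0.0295,0,0],[0,0,0.07,0.0005,-0.0295,0,0],[0,0,0.07,0.0005,-0.0295,0,0],[0,0,0.07,0.0005,-0.0295,0,0],[0,0,0.07,0.0005,-0.0295,0,0],[0,0,0.07,0.0005,-0.0295,0,0],[0,0,0.07,0.0005,-0.0295,0,0],[0,0,0.07,0.0005,-0.0295,0,0],[0,0,0.07,0.0005,-0.0295,0,0],[0,0,0,0,0,0,0]]
  ]
}}

```text
time_s: 15.4
eef_pos: [0.5554, -0.2566, 0.1529]
tcp_rot: [0.997, 0.075, 0.002, 0.001]
wrist_force: [5.6, 6.2, 6.5]
finger_gap: 0.244
grip_force: 58.9
```

```bash
python3 tab.py
```

```text
CTR in tool [0.0835 0.0017 0.1533] x dir 8.552411304383739 tcp ang 187.23843810772348 r 0.0842287885752114 F tool [ 6.4511 -5.3376 -6.4543] [ 1.0399 -0.6283  0.4339] q6 0.9847150190927761 0.24366943763272036 15.4
```

Call:
{"method": "servo_tool", "body": {
  "moves": [
    [[0,0,0.035,0,-0.015,0,0],[0,0,0,0,0,0,0],[0,0,0,0,0,0,0],[0,0,0,0,0,0,0],[0,0,0,0,0,0,0.35],[0,0,0,0,0,0,0.5],[0,0,0,0,0,0,0.7],[0,0,0,0,0,0,1],[0,0,0,0,0,0,1],[0,0,0,0,0,0,1]]
  ]
}}

```text
time_s: 16.23
eef_pos: [0.553, -0.2564, 0.1511]
tcp_rot: [0.998, 0.066, 0.0, 0.001]
wrist_force: [-0.3, -0.7, 0.8]
finger_gap: 0.997
grip_force: 0.0
```

Call:
{"method": "servo_tool", "body": {
  "moves": [
    [[0,0,0,0,0,0,1],[0,0,0,0,0,0,1],[0,0,0,0,0,-0.1,1],[0,0,0,0,0,-0.2,1],[0,0,0,0,0,-0.2,1],[0,0,0,0,0,-0.2,1],[0,0,0,0,0,-0.2,1],[0,0,0,0,0,-0.2,1],[0,0,0,0,0,-0.2,1],[0,0,0,0,0,0,1]]
  ]
}}

```text
time_s: 17.07
eef_pos: [0.5548, -0.2568, 0.2863]
tcp_rot: [0.998, 0.067, 0.003, 0.002]
wrist_force: [-0.2, -0.6, 0.6]
finger_gap: 1.001
grip_force: 0.0
```

```bash
python3 - <<'E'
from geo import *
w=manip.camera("scene")["frame"];s=manip.camera("side")["frame"];f=manip.camera("wrist")["frame"]
a=np.hstack([cv2.resize(w[255:390,205:345],(400,386)),cv2.resize(s[225:360,210:335],(400,386))])
b=np.zeros((214,800,3),np.uint8);b[:,:342]=cv2.resize(f,(342,214));b[:,350:692]=cv2.resize(s,(342,214))
cv2.imwrite("pics/end.png",np.vstack([a,b]));print(manip.sense()["wrist_force"])
E
```

```text
[-0.5972  0.2208 -0.6183]
```

View pics/end.png

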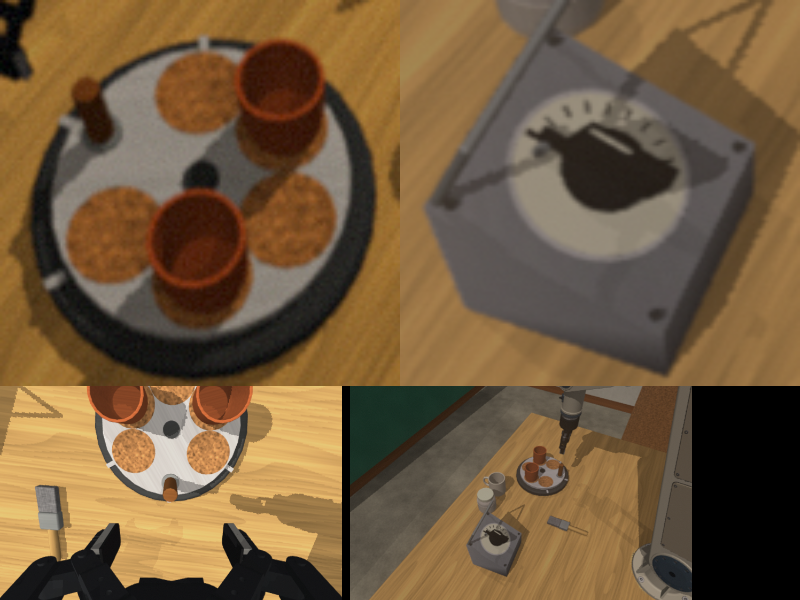

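The composite shows the post at the middle mark (70,122), both cups upright on their pads, and the other items in place. I'll check the knob reading numerically, from the white line running (590,125) to (635,150).

```bash
python3 - <<'E'
from geo import *
s=manip.camera("side");dl,n,up,v=knob()
for a in(-.033,0,.033): print(proj(s,dl+.044*n+a*up))
P=[onplane(s,p,n,dl+.044*n) for p in((283.4,277.4),(269.4,268.7))]
for X in P: r=X-dl;print(r@up,r@v)
d=P[1]-P[0];print("q",np.arctan2(-d@v,d@up))
E
```

```text
[295.2298 288.0487]
[281.2394 279.321 ]
[267.0312 270.4574]
-0.0022299659866471012 -0.005910102535606834
0.03041912266009187 -0.005804285270724879
q -0.003241036695200372
```

Measured knob angle is about 0, so I'm handing in.

```bash
python3 -c "
from station import manip
print(manip.sign_off())"
```

```text
the job is handed in; nothing more can be done
None
```

The job is handed in (no verdict was returned): the knob is home on its zero stop, the post is at the middle mark after one click, both cups are upright on their pads, and the mug, jar and brush look undisturbed.

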